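# Fit the citrus reamer on the slant-drive prep unit

### The job

Get the juicer ready: roll the slatted cover of the prep unit all the way back and leave it open, then take the attachment with the orange citrus cone and push it square onto the slanted drive until the spring ball clicks into its groove and the hub sits fully home. Let go of it and leave the grater drum, the cup and the kitchen timer where they are.

Things in the scene. Friction and masses are not known exactly. Their poses are not given: they have to be found in the camera images.
- prep_unit: Fixed countertop motor unit with white end cheeks, 208 mm deep (x), 212 wide (y), 166 high. Origin: centre of its underside; front faces its -x, z up. 193 mm clear between the cheeks; a front sill reaches 79 mm high at x = -100 mm. Under the cover a round motor nose leans 35 deg from vertical towards the front and carries the square drive.
- cover_axis (a point): Centre of the cover's arc, 62 mm above the origin of prep_unit, axes as the unit's. The cover turns about the y axis through this point.
- cover (a joint): Roll angle of the light-wood slatted cover, rad: 0 closed, 1.48 fully open (hard stop); starts at 0 to 0.2. Slats lie on an arc of outer radius 103 mm about cover_axis; opening carries the front edge up and over to the back (+x). It stays where left (friction 0.2 N m, 0.16 kg). Closed, it bars the way to the drive.
- cover_bar (a point): Middle of the cover's steel pull bar: round, 10 mm thick, along the unit's y, straight for 90 mm, 135 mm from cover_axis, 27 mm clear of the slats. At joint 0 it stands in front of cover_axis, 32 deg above horizontal; fully open it is 117 deg round, just behind the top. Site axes turn with the cover (unit's axes at joint 0).
- drive_seat (a point): Centre of the steel flange (diameter 55 mm) at the foot of the square drive. z points out along the drive: up and to the unit's front, 35 deg from vertical; y is the unit's y. Drive: fixed, 18 mm square (sides along x, y), 24 mm long, last 4.5 mm tapered to 11 mm. A spring ball stands 3.7 mm proud of its -x face, 12 mm above the flange.
- drive_ball (a joint): How far the spring ball is pressed into the drive, m: 0 fully out (also before anything is fitted), 0.001 to 0.002 while the plain part of a socket passes over it (about 8 to 18 N of push, felt from 14 to 5 mm short of home), back to 0 once it has clicked into the groove.
- reamer: Loose attachment, 0.08 to 0.15 kg, 76 mm high: white square hub 40 x 40 mm (flats along its x and y) from 0 to 42 mm with dark grip lines, orange ribbed citrus cone on top (diameter 37 mm). Origin: centre of the underside, the socket mouth; z up to the cone. It stands upright, at any yaw; it and the grater may have swapped places.
- reamer_mouth (a point): Same point and axes as reamer. Socket: 19.2 mm square, sides along x and y, 28 mm deep, mouth chamfered 2.5 mm, groove for the ball all round 7 to 17 mm in, so any quarter turn fits. Fully home, this point meets drive_seat with z axes parallel. Gripping the flats 28 mm above the mouth keeps the fingertips clear of the flange.
- grater: Loose attachment with the same white square hub 40 x 40 x 42 mm, but a steel grater drum (diameter 36 mm) on top, 76 mm high. Origin: centre of the underside. Not wanted: leave it standing.
- cup: Small white espresso cup, 59 x 88 x 55 mm, origin on its underside. Bystander.
- fan: White desk fan, fixed, always in the middle of the sideboard, origin at the centre of its foot: foot diameter 152 mm, wire head and its bracket 290 mm wide (y), up to 0.34 m high, between x = 0.55 and 0.69 m. Do not swing through it: with the hand 0.33 m up, the way round in front of it at x below 0.4 m is free.
- timer: Red and white round kitchen timer, diameter 62 mm, 60 mm high, origin at the centre of its underside. Bystander.
Things that resemble listed ones, but are neither listed nor needed, are in the scene too. Leave any purple look-alike of the reamer alone.

How it is judged:
On the way, in this order (a step that is already met when the one before it is completed fails the run):
1. the cover is rolled all the way back (value of joint cover above 1.3 rad), for 0.2 s.
2. the reamer is home on the drive and the ball has clicked into its groove (z of reamer_mouth in the frame of drive_seat between -0.003 and 0.003 m and distance between reamer_mouth and drive_seat below 0.005 m and angle between the z axis of reamer and the z axis of drive_seat, either way round below 0.09 rad and value of joint drive_ball below 0.0008 m), for 0.2 s.
At the end, for the whole second after the job is handed in: The cover stands open beyond 1.3 rad; the reamer's socket mouth lies on the drive's flange within 3 mm (5 mm in all directions), its axis within 0.09 rad of the drive's, the spring ball is out in the groove (pressed less than 0.8 mm), and the reamer is at rest (all of step 2 and value of joint cover above 1.3 rad and linear speed of reamer below 0.02 m/s); the robot touches nothing.
It fails at once if the grater drum is moved by more than 3 cm (distance of grater from where it was at the start of the episode above 0.03 m).
It fails at once if the espresso cup is moved by more than 3 cm (distance of cup from where it was at the start of the episode above 0.03 m).
It fails at once if the kitchen timer is moved by more than 3 cm (distance of timer from where it was at the start of the episode above 0.03 m).
It also fails if it takes over 72 s, if anything falls off the work surface, if the arm or the gripper's body presses on something with over 40 N, if the wrist force passes 120 N, or if a joint passes its speed limit or range.

### The arm

A 6-joint arm with a two-finger parallel gripper is mounted at the origin on a cart in front of the work surface, level with it; the furniture and walls round the work are solid. World frame = base frame: x ahead of the robot, y to its left, z up, the work surface at z = 0. Lengths are in m, angles in rad, forces in N, time in s.
With the tool pointing down it reaches from about 0.25 to 0.775 m from the base axis. Payload 4 kg.
Tool frame: the origin (TCP) lies at the centre of the arm's flange, where the gripper is bolted on; the fingertips stand 199 mm ahead of it and the grasp point (between the pads) lies 180 mm ahead of it (ctrl.grasp_offset is the z of the grasp point in the tool frame, in m); z points along the fingers, y is the line along which they close (so a half turn about z gives the same grasp; the last joint's range is limited). The gripper opens to 94 mm and grips with 3 to 60 N. Pads are 16 mm wide; open, the fingers measure 119 mm over their backs; the gripper's body (75 mm by 177 mm) begins 78 mm behind the grasp point.
Start: joints at [1.193, 0.087, 1.371, -0, 1.684, -0.103], TCP at [0.149, 0.529, 0.405] pointing down, gripper open.
Joint ranges: [-3.1, 3.1], [-0.76, 2.03], [0.27, 2.55], [-1.08, 4.22], [0.17, 2.65], [-2.57, 2.57]. Speed limits (rad/s): [2.79, 2.79, 3.14, 3.14, 3.14, 3.14].

### API

Orientations are given as a 3x3 rotation matrix whose columns are the frame's x, y, z axes.
In Python, from bench import ctrl gives the robot as it stands.
- The arm moves only by the tool move_arm, never from a script. Its argument "steps" is text: rows parted by semicolons, each of 5 numbers parted by spaces: the opening, from 0 (shut) to 1 (fully open), then the shift along the tool's x, y, z each as a share of 0.025 m, from -1 to 1, then the turn about the tool's z as a share of 4 degrees, from -1 to 1. In form: jaw dx dy dz twist; .... A call has 1 to 20 rows; each row shifts and turns the commanded pose from where the row before left it, along the tool's axes as they then stand; what a row does not reach is not made up. A row lasts 1/12 s, in which the tool goes at most 41.7 mm and 7.16 degrees, less where a joint would pass 70% of its speed; a pose out of reach is approached as far as the arm can. A call with a number of a shift or a turn outside -1 to 1 is refused whole. A call with a gripper value outside its range is refused whole. The fingers move at their own pace and stop on an object; "grip_force" is the grip in N (left out, the last holds). Time passes only in rows, so rows that do not move let the fingers close. It gives the time, the measured TCP pose, the force, the opening and the grip force at its end, in the units of the state.
- ctrl.get_obs(): the state, without advancing time (a new reading comes with each control period).
- ctrl.get_image(name): name is "scene" or "top" or "wrist"; returns (picture, depth): 480x640x3 uint8, blue, green, red; 480x640 float32, m along the optical axis (not along the pixel's ray), 0 where there is no reading.
- ctrl.get_calibration(name): a dict with "fx", "fy", "cx", "cy" (pixels), "k1" (the pictures are not rectified: a ray, as slopes to the right and down, at radius r is drawn at 1 + k1 r^2 times it, then the intrinsics apply), "R" (3x3) and "t" (3): a world point X has camera coordinates R X + t. Camera axes: x right, y down, z forward; pixel columns grow to the right and rows downward; lengths in m; the calibration is good to about 2 mm. A picture is of the moment at which its call begins: read the wrist's pose just before it. get_calibration takes no time and is no camera call; for the wrist camera it gives the pose at the moment of the call.
- ctrl.close_job(): hands the job in; it is judged then, once.
The state is a dict: "clock": time; "joint_pos": joint angles; "qd": joint speeds; "effort": joint torques, N m; "tool_pos": TCP position; "eef_rot": TCP orientation; "contact_force": force on the tool from outside, world axes, zero at the start; "ft_torque": the same for the moment, N m; "gripper_width": finger opening in m; "grip_force": force on a finger pad.
Only numpy, scipy, OpenCV 4.12 (cv2) and the standard library are available. Lean on these libraries where they do the work, as an engineer would, in place of code of your own. Each camera call takes 0.05 s, during which the arm holds its last target. There are 200 camera calls.

## Working session

There is one attempt and no reset: what is moved stays moved. The work goes in short steps, Python scripts to look and compute and a tool call to move; the robot and the scene stay as the last step left them, time stands still between calls to the robot, and variables do not carry over. Pictures are saved under pics/ and viewed, at most 10 in all, crops included, and the job is handed in when it is done.

Besides the shell and the picture viewer there is one more tool, called after "Emit:" by a JSON object that holds its "fn" and its "kwargs", one argument or row to a line. move_arm: Moves the arm, as the interface text tells. Its arguments: {"type":"object","properties":{"steps":{"type":"string"},"grip_force":{"type":"number"}},"required":["steps"]}

```bash
ls; mkdir -p pics; python3 - <<'E'
from bench import ctrl
import cv2,numpy as np
o=ctrl.get_obs()
for k,v in o.items(): print(k,np.round(v,3).tolist())
for n in("scene","top"):
    p,d=ctrl.get_image(n); cv2.imwrite(f"pics/{n}0.png",p); np.save(f"{n}0.npy",d)
    c=ctrl.get_calibration(n); print(n,{k:np.round(v,4).tolist() for k,v in c.items()})
E
```

```text
pics
clock 0.0
joint_pos [1.193, 0.088, 1.372, -0.0, 1.684, -0.103]
qd [-0.0, 0.001, -0.001, 0.001, -0.001, 0.002]
effort [0.001, -34.02, -30.242, 0.072, 0.033, -0.0]
tool_pos [0.149, 0.529, 0.404]
eef_rot [[-0.962, 0.271, -0.001], [0.271, 0.962, -0.002], [0.0, -0.002, -1.0]]
contact_force [-0.651, -0.848, 0.632]
ft_torque [0.036, 0.054, 0.005]
grip_force 0.0
gripper_width 0.094
scene {'fx': 434.6198, 'fy': 434.6198, 'cx': 322.6093, 'cy': 246.1419, 'k1': -0.0093, 'R': [[0.8041, -0.5942, -0.0211], [-0.4159, -0.5366, -0.7342], [0.4249, 0.5991, -0.6786]], 't': [-0.3863, 0.2901, 1.0037]}
top {'fx': 440.3108, 'fy': 440.3108, 'cx': 318.7518, 'cy': 241.5559, 'k1': -0.0316, 'R': [[-0.0927, -0.9957, 0.0015], [-0.9683, 0.0897, -0.233], [0.2318, -0.0231, -0.9725]], 't': [0.0382, 0.5273, 1.1804]}
```

View pics/scene0.png

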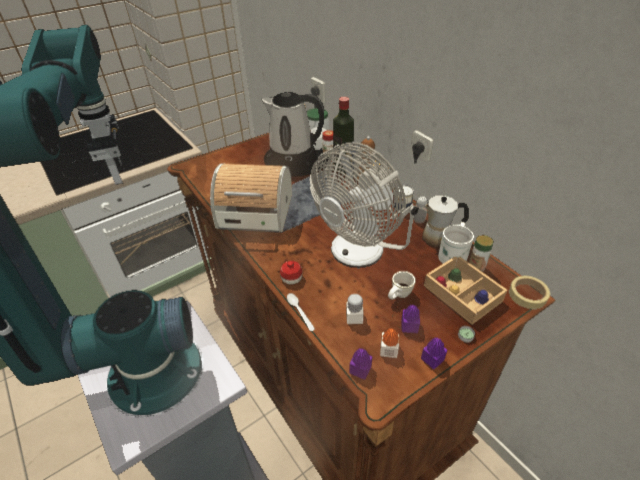

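View pics/top0.png

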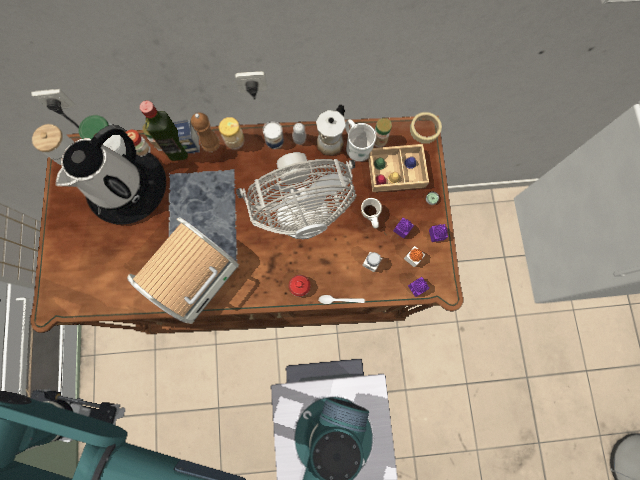

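The scene view shows the prep unit at about (250,195), reamer at (390,345) and grater at (355,308). In the top view the reamer is at (415,257), the grater at (372,261), the unit at (185,270) with its bar near (207,288), the timer at (300,285) and the cup at (371,210). The purple look-alikes surround the reamer.

```bash
cat > h.py <<'E'
import numpy as np,cv2
from scipy.optimize import least_squares
def dirs(c,uv):
    K=np.array([[c['fx'],0,c['cx']],[0,c['fy'],c['cy']],[0,0,1.]])
    return cv2.undistortPoints(np.float64(uv).reshape(-1,1,2),K,np.array([c['k1'],0,0,0.])).reshape(-1,2)
def cloud(c,d,mask):
    v,u=np.nonzero(mask&(d>0)); n=dirs(c,np.c_[u,v]); z=d[v,u][:,None]
    P=np.c_[n*z,z]; return (P-np.array(c['t']))@np.array(c['R']), np.c_[u,v]
def onplane(c,uv,z):
    n=dirs(c,uv); R=np.array(c['R']); t=np.array(c['t']); w=np.c_[n,np.ones(len(n))]@R; o=-R.T@t
    return o+w*((z-o[2])/w[:,2])[:,None]
def hsv(p): return cv2.cvtColor(p,cv2.COLOR_BGR2HSV)
E
python3 - <<'E'
from bench import ctrl
from h import *
box={"scene":(205,155,300,235),"top":(125,215,245,325)}
Ps=[];W=[]
for n in box:
    c=ctrl.get_calibration(n);p=cv2.imread(f"pics/{n}0.png");d=np.load(f"{n}0.npy");h=hsv(p)
    m=np.zeros(d.shape,bool);a=box[n];m[a[1]:a[3],a[0]:a[2]]=1
    P,uv=cloud(c,d,m);H=h[uv[:,1],uv[:,0]]
    wood=(P[:,2]>.1)&(H[:,0]>8)&(H[:,0]<25)&(H[:,1]>60)&(H[:,2]>130)
    white=(P[:,2]>.02)&(H[:,1]<40)&(H[:,2]>130)
    for nm,s in(("wood",wood),("white",white)): print(n,nm,s.sum(),P[s].min(0).round(3),P[s].max(0).round(3),P[s].mean(0).round(3))
    Ps.append(P[wood]);W.append(P[white])
def f(q,P):
    x,y,t=q; r=np.c_[np.cos(t)*(P[:,0]-x)+np.sin(t)*(P[:,1]-y),P[:,2]-.062]; return np.hypot(*r.T)-.102
for P,w in((Ps[0],W[0]),(Ps[1],W[1]),(np.vstack(Ps),np.vstack(W))):
  for t0 in(-1,-.5,.5,1):
    r=least_squares(lambda q:f(q,P),[*P.mean(0)[:2],t0],loss='soft_l1',f_scale=.003)
    x,y,t=r.x; A=np.vstack([P,w])
    loc=lambda A:np.c_[(A[:,:2]-[x,y])@np.array([[np.cos(t),-np.sin(t)],[np.sin(t),np.cos(t)]]),A[:,2]]
    print(r.x.round(4),r.cost.round(6),'wood y',np.percentile(loc(P)[:,1],[.5,5,95,99.5]).round(3),'white x,y',np.percentile(loc(w),[.5,2,98,99.5],axis=0).round(3)[:,:2].T.tolist())
# attachments
for n in("scene","top"):
    c=ctrl.get_calibration(n);p=cv2.imread(f"pics/{n}0.png");d=np.load(f"{n}0.npy");h=hsv(p)
    u,v=(390,340) if n=="scene" else (415,257)
    m=np.zeros(d.shape,bool);m[v-20:v+20,u-18:u+18]=1
    P,uv=cloud(c,d,m);H=h[uv[:,1],uv[:,0]]
    o=(P[:,2]>.045)&(H[:,0]<20)&(H[:,1]>120);w=(H[:,1]<60)&(P[:,2]>.03)&(P[:,2]<.05)&(H[:,2]>120)
    print(n,o.sum(),P[o].mean(0).round(4),P[o].max(0).round(3),P[o].min(0).round(3),w.sum(),P[w].min(0).round(4),P[w].max(0).round(4))
    cv2.imwrite(f"pics/{n}_r.png",cv2.resize(p[v-60:v+40,u-60:u+60],None,fx=5,fy=5,interpolation=2))
E
```

```text
scene wood 2382 [0.343 0.239 0.1  ] [0.583 0.473 0.169] [0.452 0.339 0.144]
scene white 928 [0.341 0.229 0.02 ] [0.612 0.461 0.167] [0.439 0.308 0.081]
top wood 4389 [0.351 0.24  0.1  ] [0.593 0.506 0.172] [0.468 0.357 0.152]
top white 1181 [0.338 0.232 0.02 ] [0.621 0.507 0.171] [0.444 0.328 0.116]
[ 2.1691  1.4447 -0.9992] 0.097221 wood y [-2.111 -2.099 -1.973 -1.944] white x,y [[-0.112, -0.105, 0.112, 0.115], [-2.122, -2.121, -1.925, -1.905]]
[ 2.7187  1.7978 -0.9993] 0.097221 wood y [-2.764 -2.752 -2.626 -2.598] white x,y [[-0.112, -0.105, 0.112, 0.115], [-2.775, -2.774, -2.578, -2.559]]
[-0.1498  0.9459  0.8341] 0.004953 wood y [-0.948 -0.941 -0.765 -0.748] white x,y [[-0.107, -0.106, 0.048, 0.068], [-0.959, -0.959, -0.75, -0.747]]
[0.3014 0.5367 0.8341] 0.004953 wood y [-0.339 -0.331 -0.156 -0.138] white x,y [[-0.107, -0.106, 0.048, 0.068], [-0.35, -0.35, -0.141, -0.138]]
[ 1.5724  1.7364 -0.6753] 0.14445 wood y [-1.841 -1.829 -1.695 -1.683] white x,y [[-0.107, -0.105, 0.111, 0.113], [-1.853, -1.852, -1.669, -1.656]]
[ 1.2915  1.3871 -0.6747] 0.14445 wood y [-1.393 -1.38  -1.24
[... 508 characters left out ...]
7]]
[ 1.0689  1.0257 -0.7325] 0.241888 wood y [-0.973 -0.966 -0.832 -0.818] white x,y [[-0.105, -0.103, 0.107, 0.109], [-0.985, -0.983, -0.809, -0.793]]
[0.8177 0.0691 0.8344] 0.013654 wood y [0.357 0.365 0.539 0.548] white x,y [[-0.107, -0.106, 0.069, 0.084], [0.344, 0.346, 0.556, 0.558]]
[0.7195 0.1581 0.8344] 0.013654 wood y [0.224 0.233 0.406 0.416] white x,y [[-0.107, -0.106, 0.069, 0.084], [0.212, 0.213, 0.424, 0.425]]
scene 207 [ 0.4613 -0.287   0.0613] [ 0.483 -0.267  0.078] [ 0.448 -0.302  0.045] 87 [ 0.4397 -0.3092  0.0302] [ 0.4738 -0.2558  0.0434]
top 128 [ 0.4658 -0.2782  0.0644] [ 0.485 -0.264  0.082] [ 0.452 -0.298  0.047] 58 [ 0.4425 -0.3075  0.0314] [ 0.4955 -0.2559  0.0476]
```

Emit:
{"fn": "move_arm", "kwargs": {
  "steps": "0 0 0 0 1;0 0 0 0 1;0 0 0 0 1;0 0 0 0 1;0 0 0 0 1;0 0 0 0 1;0 0 0 0 1;0 0 0 0 1;0 0 0 0 1;0 0 0 0 1;0 0 0 0 1;0 0 0 0 1;0 0 0 0 1;0 0 0 0 1;0 0 0 0 1;0 0 0 0 1;0 0 0 0 1;0 0 0 0 1;0 0 0 0 1;0 0 0 0 1"
}}

```text
clock: 1.77
tool_pos: [0.1492, 0.5293, 0.404]
eef_rot: [[0.104, 0.995, -0.0], [0.995, -0.104, -0.001], [-0.001, -0.0, -1.0]]
contact_force: [-0.6, -1.1, -0.3]
gripper_width: 0.0002
grip_force: 0.0
```

Emit:
{"fn": "move_arm", "kwargs": {
  "steps": "0 0 0 0 1;0 0 0 0 1;0 0 0 0 1;0 0 0 0 1;0 0 0 0 1;0 0 0 0 1;0 0 0 0 1;0 0 0 0 1;0 0 0 0 1;0 0 0 0 0.12;0 0 0 0 0"
}}

```text
clock: 2.68
tool_pos: [0.1492, 0.5293, 0.4042]
eef_rot: [[0.671, 0.741, -0.0], [0.741, -0.671, -0.001], [-0.001, 0.0, -1.0]]
contact_force: [-0.0, 0.0, 0.4]
gripper_width: 0.0004
grip_force: 0.0
```

```bash
cat >> h.py <<'E'
YAW=.8344; C=np.array([.484,.372,0.]); U=np.array([[np.cos(YAW),-np.sin(YAW),0],[np.sin(YAW),np.cos(YAW),0],[0,0,1]])
def unit(p): return C+U@np.array(p)
def plan(o,target,off=.180,name=''):
    "shift in row units (25 mm) in tool axes so the point off ahead of TCP gets to target"
    R=np.array(o['eef_rot']); s=R.T@(np.array(target)-np.array(o['tool_pos'])-R[:,2]*off)/.025
    print(name,'shift units',s.round(2)); return s
E
python3 - <<'E'
from bench import ctrl
from h import *
o=ctrl.get_obs();R=o['eef_rot'];print(o['tool_pos'],np.round(R,3).tolist(),o['joint_pos'],np.degrees(np.arctan2(R[1][1],R[0][1])),o['gripper_width'])
plan(o,unit([-.165,0,.206]),.199,'pre-high'); plan(o,unit([-.165,0,.120]),.199,'pre')
for n in ["scene","top"]:
    c=ctrl.get_calibration(n);d=np.load(n+"0.npy");p=cv2.imread(f"pics/{n}0.png")
    P,uv=cloud(c,d,np.ones(d.shape,bool)); L=(P-C)@U
    r=np.hypot(L[:,0],L[:,2]-.062);m=(r>.122)&(r<.143)&(abs(L[:,1])<.04)&(L[:,2]>.1)&(L[:,0]<.03)
    print(n,m.sum(),np.median(L[m],0).round(4),np.degrees(np.arctan2(np.median(L[m,2])-.062,-np.median(L[m,0]))))
E
```

```text
[0.14921016 0.5293262  0.40416266] [[0.671, 0.741, -0.0], [0.741, -0.671, -0.001], [-0.001, 0.0, -1.0]] [1.19293545e+00 8.75510265e-02 1.37139147e+00 1.11775093e-05
 1.68359547e+00 1.92857545e+00] -42.14898725989926 0.000427578502487361
pre-high shift units [-2.27 14.14 -0.03]
pre shift units [-2.27 14.14  3.41]
scene 90 [-0.106  -0.0014  0.1515] 40.15975892834091
top 119 [-0.1035  0.0016  0.1535] 41.48375015341477
```

Emit:
{"fn": "move_arm", "kwargs": {
  "steps": "0 -0.17 1 0 0;0 -0.17 1 0 0;0 -0.17 1 0 0;0 -0.17 1 0 0;0 -0.17 1 0 0;0 -0.17 1 0 0;0 -0.17 1 0 0;0 -0.17 1 0 0;0 -0.17 1 0 0;0 -0.17 1 0 0;0 -0.17 1 0.4 0;0 -0.17 1 0.6 0;0 -0.17 1 0.7 0;0 -0.06 1 0.7 0;0 0 0.14 0.7 0;0 0 0 0 0;0 0 0 0 0"
}}

```text
clock: 4.1
tool_pos: [0.3727, 0.2495, 0.3263]
eef_rot: [[0.672, 0.741, -0.003], [0.741, -0.672, -0.001], [-0.002, -0.001, -1.0]]
contact_force: [-0.9, 0.6, 0.8]
gripper_width: 0.0005
grip_force: 0.0
```

Emit:
{"fn": "move_arm", "kwargs": {
  "steps": "0 0.47 0 -0.05 0;0 0.47 0 -0.05 0;0 0.47 0 -0.05 0;0 0.47 0 -0.05 0;0 0.2 0 -0.2 0;0 0.2 0 -0.2 0;0 0.36 0 -0.3 0;0 0.36 0 -0.3 0;0 0.36 0 -0.28 0;0 0.44 0 -0.17 0;0 0.44 0 -0.17 0;0 0.44 0 -0.17 0;0 0 0 0 0"
}}

```text
clock: 5.18
tool_pos: [0.4521, 0.338, 0.3792]
eef_rot: [[0.671, 0.742, 0.004], [0.742, -0.671, 0.004], [0.005, 0.001, -1.0]]
contact_force: [0.3, -1.4, 0.7]
gripper_width: 0.0006
grip_force: 0.0
```

Emit:
{"fn": "move_arm", "kwargs": {
  "steps": "0 0.47 0 -0.07 0;0 0.47 0 -0.07 0;0 0.47 0 -0.07 0;0 0.47 0 0.07 0;0 0.47 0 0.07 0;0 0.47 0 0.07 0;0 0.4 0 0.14 0;0 0.4 0 0.14 0;0 0.2 0 0.1 0;0 0 0 0 0;0 0 0 0 0"
}}

```text
clock: 6.1
tool_pos: [0.5155, 0.4072, 0.3668]
eef_rot: [[0.672, 0.741, -0.002], [0.741, -0.672, -0.001], [-0.002, -0.001, -1.0]]
contact_force: [-1.9, -2.1, -1.0]
gripper_width: 0.0008
grip_force: 1.2
```

```bash
python3 - <<'E'
from bench import ctrl
from h import *
o=ctrl.get_obs();print('local tip',U.T@(np.array(o['tool_pos'])-C-[0,0,.199]))
p,d=ctrl.get_image("scene"); np.save("scene1.npy",d)
cv2.imwrite("pics/s1.png",cv2.resize(p[110:260,170:370],(800,600),interpolation=2))
E
```

```text
local tip [0.04719605 0.00029739 0.16782796]
```

View pics/s1.png

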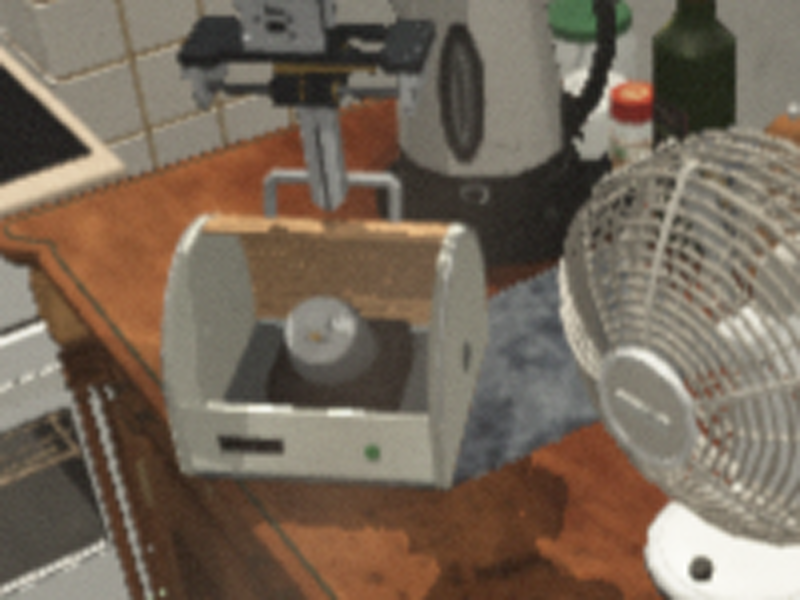

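Emit:
{"fn": "move_arm", "kwargs": {
  "steps": "1 -0.5 0 -0.2 0;1 -0.8 0 -0.8 0;1 -1 0 -1 0;1 -1 0 -1 0;1 -0.8 0 -1 0;1 0 0 0 0;1 0 0 0 0;1 0 0 0 0"
}}

```text
clock: 6.82
tool_pos: [0.4469, 0.3313, 0.467]
eef_rot: [[0.672, 0.74, 0.001], [0.74, -0.672, 0.001], [0.001, -0.0, -1.0]]
contact_force: [-0.6, -0.3, -0.6]
gripper_width: 0.0504
grip_force: 0.0
```

```bash
python3 - <<'E'
from bench import ctrl
from h import *
o=ctrl.get_obs();print('local tip',U.T@(np.array(o['tool_pos'])-C-[0,0,.199]),o['joint_pos'])
c=ctrl.get_calibration("wrist");p,d=ctrl.get_image("wrist"); np.save("w1.npy",d)
import pickle;pickle.dump(c,open("w1.pkl","wb"))
print({k:np.round(v,3).tolist() for k,v in c.items()}, 'cam local',U.T@(-np.array(c['R']).T@c['t']-C))
cv2.imwrite("pics/w1.png",p)
E
```

```text
local tip [-5.50490282e-02  1.43883754e-04  2.68019122e-01] [5.35912958e-01 9.76734385e-02 1.23704076e+00 3.56906778e-04
 1.80578937e+00 1.27298759e+00]
{'fx': 422.043, 'fy': 422.043, 'cx': 318.765, 'cy': 242.577, 'k1': -0.099, 'R': [[0.741, -0.672, 0.001], [-0.646, -0.712, 0.274], [-0.183, -0.203, -0.962]], 't': [-0.109, 0.479, 0.602]} cam local [2.44775851e-02 1.34913463e-04 4.47577937e-01]
```

View pics/w1.png

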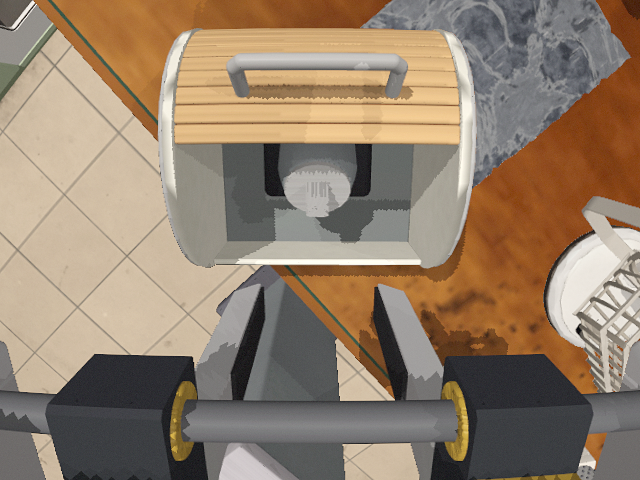

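The view shows the cover fully back (bar at about (317,62)) and the steel flange with the square drive at about (317,188).

```bash
cat > seat.py <<'E'
from h import *
import pickle,sys
def seat(c,d,y0=0.):
    P,uv=cloud(c,d,np.ones(d.shape,bool)); L=(P-C)@U
    a=np.radians(35); n=np.array([-np.sin(a),0,np.cos(a)]); ex=np.array([np.cos(a),0,np.sin(a)])
    m=(abs(L[:,1]-y0)<.05)&(abs(L[:,0])<.08)&(L[:,2]>.03)&(L[:,2]<.14)
    L=L[m];uv=uv[m]; s=L@n; e=L@ex
    h,b=np.histogram(s,np.arange(.0,.16,.002)); print([(round(x,3),int(k)) for x,k in zip(b,h) if k>20])
    return L,uv,s,e,n,ex
E
python3 - <<'E'
from seat import *
c=pickle.load(open("w1.pkl","rb"));d=np.load("w1.npy")
L,uv,s,e,n,ex=seat(c,d)
p=cv2.imread("pics/w1.png")[uv[:,1],uv[:,0]].astype(int)
m=(p.min(1)>140)&(uv[:,1]<216)&(uv[:,1]>150)&(abs(uv[:,0]-317)<45)
print(m.sum(),uv[m].min(0),uv[m].max(0))
h,b=np.histogram(s[m],np.arange(.0,.16,.002)); print([(round(x,3),int(k)) for x,k in zip(b,h) if k>5])
s0=np.median(s[m])
for lo in np.arange(.04,.14,.004):
    k=m&(s>lo)&(s<lo+.004)
    if k.sum()>15: print(round(lo,3),k.sum(),'e',np.percentile(e[k],[2,50,98]).round(4),'y',np.percentile(L[k,1],[2,50,98]).round(4))
E
```

```text
[(np.float64(0.042), 65), (np.float64(0.044), 119), (np.float64(0.046), 115), (np.float64(0.048), 121), (np.float64(0.05), 124), (np.float64(0.052), 104), (np.float64(0.054), 100), (np.float64(0.056), 174), (np.float64(0.058), 304), (np.float64(0.06), 344), (np.float64(0.062), 352), (np.float64(0.064), 369), (np.float64(0.066), 344), (np.float64(0.068), 152), (np.float64(0.07), 23), (np.float64(0.072), 32), (np.float64(0.074), 43), (np.float64(0.076), 89), (np.float64(0.078), 127), (np.float64(0.08), 151), (np.float64(0.082), 180), (np.float64(0.084), 180), (np.float64(0.086), 171), (np.float64(0.088), 164), (np.float64(0.09), 177), (np.float64(0.092), 172), (np.float64(0.094), 232), (np.float64(0.096), 140), (np.float64(0.098), 138), (np.float64(0.1), 1688), (np.float64(0.102), 222), (np.float64(0.104), 43), (np.float64(0.106), 36), (np.float64(0.108), 37), (np.float64(0.11), 38), (np.float64(0.112), 47), (np.float64(0.114), 38), (np.float64(0.116), 46), (np.float64(0.118), 45), (np.float64(0.12), 85), (np.float64(0.122), 116), (np.float64(0.124), 180)]
2480 [284 165] [349 215]
[(np
[... 169 characters left out ...]
), (np.float64(0.112), 47), (np.float64(0.114), 38), (np.float64(0.116), 46), (np.float64(0.118), 45), (np.float64(0.12), 85), (np.float64(0.122), 116), (np.float64(0.124), 166), (np.float64(0.126), 11)]
0.096 29 e [0.0249 0.0447 0.0565] y [-0.021   0.0194  0.0281]
0.1 1743 e [0.015  0.043  0.0603] y [-0.0233  0.0021  0.0264]
0.104 79 e [0.0438 0.0447 0.0457] y [-0.0067  0.0013  0.0101]
0.108 75 e [0.0435 0.0447 0.046 ] y [-0.0074  0.0021  0.0099]
0.112 85 e [0.0437 0.0446 0.0461] y [-0.0074  0.0005  0.0099]
0.116 91 e [0.0437 0.0447 0.0455] y [-0.0073  0.0013  0.0099]
0.12 201 e [0.0293 0.0428 0.0454] y [-0.0073  0.0013  0.0101]
0.124 177 e [0.0314 0.0373 0.0431] y [-0.0043  0.002   0.0079]
```

Emit:
{"fn": "move_arm", "kwargs": {
  "steps": "1 -0.92 0.363 0 0;1 -0.92 0.363 0 0;1 -0.92 0.363 0 0;1 -0.92 0.363 0 0;1 -0.92 0.363 0 0;1 -0.92 0.363 0 0;1 -0.92 0.363 0 0;1 -0.92 0.363 0 0;1 -0.92 0.363 0 0;1 -0.92 0.363 0 0;1 -0.93 0.84 0 0;1 -0.93 0.84 0 0;1 -0.93 0.84 0 0;1 -0.93 0.84 0 0;1 -0.93 0.84 0 0;1 -0.93 0.84 0 0;1 -0.93 0.84 0 0;1 -0.93 0.84 0 0"
}}

```text
clock: 8.37
tool_pos: [0.3593, -0.1526, 0.4654]
eef_rot: [[0.672, 0.741, -0.003], [0.741, -0.672, 0.002], [-0.0, -0.003, -1.0]]
contact_force: [0.7, -0.3, -0.1]
gripper_width: 0.094
grip_force: 0.0
```

Emit:
{"fn": "move_arm", "kwargs": {
  "steps": "1 -0.33 0.94 0 0;1 -0.33 0.94 0 0;1 -0.33 0.94 0 0;1 -0.33 0.94 0 0;1 -0.33 0.94 0 0;1 -0.33 0.94 0 0;1 -0.33 0.94 0 0;1 0 0 1 0;1 0 0 1 0;1 0 0 0 0;1 0 0 0 0;1 0 0 0 0"
}}

```text
clock: 9.37
tool_pos: [0.4423, -0.3041, 0.4174]
eef_rot: [[0.672, 0.741, -0.0], [0.741, -0.672, 0.001], [0.0, -0.001, -1.0]]
contact_force: [0.8, 0.4, -0.7]
gripper_width: 0.094
grip_force: 0.0
```

```bash
python3 - <<'E'
from bench import ctrl
from h import *
import pickle
o=ctrl.get_obs();print(o['clock'],o['tool_pos'],o['joint_pos'])
c=ctrl.get_calibration("wrist");p,d=ctrl.get_image("wrist"); np.save("w2.npy",d)
pickle.dump(c,open("w2.pkl","wb"))
cv2.imwrite("pics/w2.png",p)
E
```

```text
9.3667 [ 0.44229174 -0.30408813  0.41738795] [-7.08017135e-01  5.57022031e-02  1.37923954e+00  2.24044877e-04
  1.70721378e+00  2.85477935e-02]
```

View pics/w2.png

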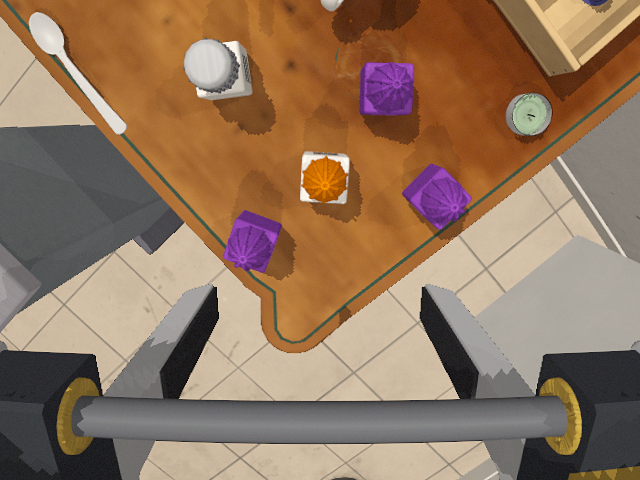

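The orange reamer stands at (325,178), flats almost aligned with the tool. The purple look-alikes are at (252,242), (437,197) and (387,88), and the grater is at (217,70).

```bash
cat > ream.py <<'E'
from bench import ctrl
from h import *
import pickle
o=ctrl.get_obs();R=np.array(o['eef_rot'])
c=pickle.load(open("w2.pkl","rb"));d=np.load("w2.npy");p=cv2.imread("pics/w2.png");H=hsv(p)
m=np.zeros(d.shape,bool);m[140:215,290:360]=1
w=m&(((H[...,1]<50)&(H[...,2]>170))|((H[...,0]<22)&(H[...,1]>215)&(H[...,2]>190)))
P,uv=cloud(c,d,m);hh=H[uv[:,1],uv[:,0]]
T=(P-np.array(o['tool_pos']))@R   # tool frame
z=P[:,2];k=(z>.038)&(z<.046)
print(k.sum(),np.median(z[k]))
print('top face tool x',np.percentile(T[k,0],[1,99]).round(4),'y',np.percentile(T[k,1],[1,99]).round(4))
r=cv2.minAreaRect(np.float32(T[k][:,:2]*1000));print(r)
k2=(hh[:,0]<22)&(z>.06); print('cone',T[k2][:,:2].mean(0).round(4),z.max())
kz=z>.072;print('cone tip',T[kz][:,:2].mean(0),kz.sum())
E
python3 ream.py
```

```text
660 0.042045067513158535
top face tool x [0.0134 0.0541] y [-0.0165  0.024 ]
((33.42802047729492, 3.8258705139160156), (40.5597038269043, 40.05570983886719), 3.433215618133545)
cone [0.0349 0.0036] 0.08045798658656177
cone tip [0.0340594  0.00387447] 453
```

Emit:
{"fn": "move_arm", "kwargs": {
  "steps": "0.7 0.67 0.08 0 0;0.7 0.67 0.07 0 0;0.7 0 0 0 0.86;0.7 0 0 1 0;0.7 0 0 1 0;0.7 0 0 1 0;0.7 0 0 1 0;0.7 0 0 0.8 0;0.7 0 0 0.4 0;0.7 0 0 0 0;0.7 0 0 0 0"
}}

```text
clock: 10.33
tool_pos: [0.4676, -0.2819, 0.2888]
eef_rot: [[0.715, 0.699, 0.002], [0.699, -0.715, -0.001], [0.0, 0.002, -1.0]]
contact_force: [0.4, 0.0, -0.7]
gripper_width: 0.0659
grip_force: 0.0
```

```bash
python3 - <<'E'
from bench import ctrl
from h import *
import pickle
o=ctrl.get_obs();R=np.array(o['eef_rot']);print(o['clock'],o['tool_pos'],o['gripper_width'])
c=ctrl.get_calibration("wrist");p,d=ctrl.get_image("wrist")
P,uv=cloud(c,d,np.ones(d.shape,bool));T=(P-np.array(o['tool_pos']))@R
k=(P[:,2]>.038)&(P[:,2]<.046)&(abs(T[:,0])<.035)&(abs(T[:,1])<.03)
print(k.sum(),np.percentile(T[k],[1,99],axis=0).round(4)); print(cv2.minAreaRect(np.float32(T[k][:,:2]*1000)))
cv2.imwrite("pics/w3.png",p)
E
```

```text
10.3333 [ 0.46755715 -0.28188766  0.28881905] 0.06593732860526318
1275 [[-0.019  -0.0197  0.2431]
 [ 0.0202  0.02    0.2501]]
((0.3203697204589844, 0.04836273193359375), (40.283409118652344, 40.12413024902344), 89.92855834960938)
```

View pics/w3.png

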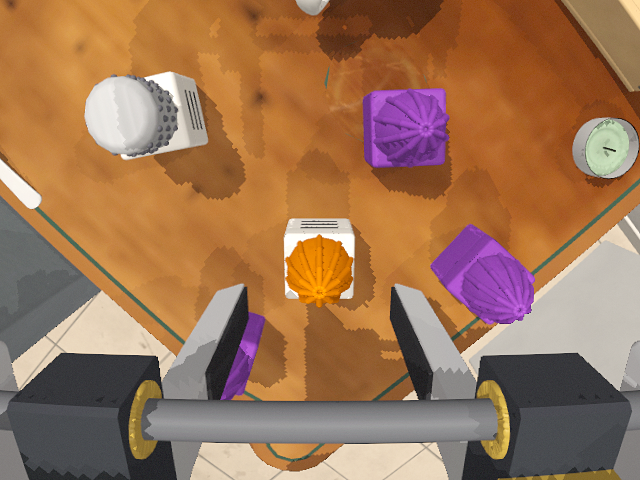

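The fingers straddle the reamer symmetrically: it sits at (320,265), with the fingers at x about 230 and 410, clear of the purple ones.

Emit:
{"fn": "move_arm", "kwargs": {
  "steps": "0.7 0 0 0.9 0;0.7 0 0 0.9 0;0.7 0 0 0.8 0;0.7 0 0 0.45 0;0.7 0 0 0.18 0;0.7 0 0 0 0;0.3 0 0 0 0;0.3 0 0 0 0;0.3 0 0 0 0;0.3 0 0 0 0;0.3 0 0 0 0;0.3 0 0 0 0",
  "grip_force": 25
}}

```text
clock: 11.38
tool_pos: [0.4674, -0.2819, 0.2077]
eef_rot: [[0.715, 0.699, 0.002], [0.699, -0.715, -0.001], [0.0, 0.002, -1.0]]
contact_force: [0.6, -0.4, 2.7]
gripper_width: 0.0401
grip_force: 25.0
```

Emit:
{"fn": "move_arm", "kwargs": {
  "steps": "0.3 0 0 -0.6 0;0.3 0 0 -1 0;0.3 0 0 -1 0;0.3 0 0 -1 0;0.3 0 0 -1 0;0.3 0 0 -1 0;0.3 0 0 -1 0;0.3 0 0 -1 -0.86;0.3 0 0 -1 0;0.3 0.13 -0.84 -0.8 0;0.3 0.13 -0.84 0 0;0.3 0.13 -0.84 0 0;0.3 0.13 -0.84 0 0;0.3 0.13 -0.84 0 0;0.3 0.13 -0.84 0 0;0.3 0.13 -0.84 0 0;0.3 0.13 -0.84 0 0"
}}

```text
clock: 12.8
tool_pos: [0.3593, -0.1488, 0.4411]
eef_rot: [[0.672, 0.74, -0.001], [0.74, -0.672, 0.001], [-0.0, -0.001, -1.0]]
contact_force: [-0.5, -0.2, -1.2]
gripper_width: 0.0396
grip_force: 25.0
```

Emit:
{"fn": "move_arm", "kwargs": {
  "steps": "0.3 0.93 -0.84 0 0;0.3 0.93 -0.84 0 0;0.3 0.93 -0.84 0 0;0.3 0.93 -0.84 0 0;0.3 0.93 -0.84 0 0;0.3 0.93 -0.84 0 0;0.3 0.93 -0.84 0 0;0.3 0.93 -0.84 0 0;0.3 0.97 -0.37 0 0;0.3 0.97 -0.37 0 0;0.3 0.97 -0.37 0 0;0.3 0.97 -0.37 0 0;0.3 0.97 -0.37 0 0;0.3 0.97 -0.37 0 0;0.3 0.97 -0.37 0 0;0.3 0.97 -0.37 0 0;0.3 0.8 -0.37 0 0;0.3 0.4 -0.2 0 0;0.3 0 0 0 0;0.3 0 0 0 0"
}}

```text
clock: 14.47
tool_pos: [0.4459, 0.3261, 0.4411]
eef_rot: [[0.672, 0.741, -0.001], [0.741, -0.672, -0.001], [-0.002, 0.0, -1.0]]
contact_force: [1.1, -0.3, -1.3]
gripper_width: 0.0398
grip_force: 25.0
```

```bash
cat > st.py <<'E'
from bench import ctrl
from h import *
o=ctrl.get_obs();R=np.array(o['eef_rot']);g=np.array(o['tool_pos'])+R[:,2]*.18
l=U.T@(g-C);a=np.radians(35);n=np.array([-np.sin(a),0,np.cos(a)]);ex=np.array([np.cos(a),0,np.sin(a)])
s=l-[-.028,.0015,.1037]
print('t',o['clock'],'grasp local',l.round(4),'along n',(s@n).round(4),'e',(s@ex).round(4),'y',s[1].round(4),'F local',(U.T@o['contact_force']).round(1),'w',o['gripper_width'],o['grip_force'])
E
python3 - <<'E'
from st import *
plan(o,unit([-.0423,.0015,.168]),.18)
c=ctrl.get_calibration("wrist");p,d=ctrl.get_image("wrist")
P,uv=cloud(c,d,np.ones(d.shape,bool));T=(P-np.array(o['tool_pos']))@R
k=(abs(T[:,2]-.166)<.005)&(abs(T[:,0])<.035)&(abs(T[:,1])<.019)
print(np.percentile(T[k],[1,50,99],axis=0).round(4))
E
```

```text
t 14.4667 grasp local [-0.06   -0.0026  0.2611] along n 0.1472 e 0.0641 y -0.0041 F local [ 0.5 -1.  -1.3] w 0.039845585903667345 24.99652862548828
 shift units [ 0.71 -0.16  3.72]
[[-0.0172 -0.0189  0.1612]
 [ 0.0178 -0.0005  0.1655]
 [ 0.0206  0.0189  0.1708]]
```

Emit:
{"fn": "move_arm", "kwargs": {
  "steps": "0.3 0.24 -0.06 0.8 0;0.3 0.24 -0.05 1 0;0.3 0.23 -0.05 1 0;0.3 0 0 0.6 0;0.3 0 0 0.3 0;0.3 0 0 0 0;0.3 0 0 0 0",
  "grip_force": 25
}}

```text
clock: 15.1
tool_pos: [0.455, 0.3413, 0.3501]
eef_rot: [[0.673, 0.74, 0.001], [0.74, -0.673, 0.0], [0.001, 0.0, -1.0]]
contact_force: [-0.3, -0.6, -0.9]
gripper_width: 0.04
grip_force: 25.0
```

Emit:
{"fn": "move_arm", "kwargs": {
  "steps": "0.3 0 0 0 0;0.3 0 0 0 0",
  "grip_force": 5
}}

```text
clock: 15.27
tool_pos: [0.4552, 0.3419, 0.3514]
eef_rot: [[0.672, 0.74, 0.003], [0.74, -0.672, 0.002], [0.004, 0.001, -1.0]]
contact_force: [0.8, 0.7, -0.7]
gripper_width: 0.0399
grip_force: 5.0
```

```bash
python3 st.py
```

```text
t 15.2667 grasp local [-0.041   0.001   0.1714] along n 0.0629 e 0.0282 y -0.0005 F local [ 1.  -0.1 -0.7] w 0.03993708878520227 4.998155543580651
```

Emit:
{"fn": "move_arm", "kwargs": {
  "steps": "0.3 0 0 0.3 0;0.3 0 0 0.25 0;0.3 0 0 0.15 0;0.3 0 0 0 0"
}}

```text
clock: 15.6
tool_pos: [0.4546, 0.3419, 0.3299]
eef_rot: [[0.672, 0.741, -0.003], [0.741, -0.672, -0.002], [-0.003, -0.001, -1.0]]
contact_force: [-0.2, 0.0, -2.0]
gripper_width: 0.04
grip_force: 5.0
```

```bash
python3 st.py
```

```text
t 15.6 grasp local [-0.0426  0.0017  0.1499] along n 0.0462 e 0.0146 y 0.0002 F local [-0.1  0.1 -2. ] w 0.039961736956534974 4.998099412769079
```

Emit:
{"fn": "move_arm", "kwargs": {
  "steps": "0.3 -0.1 0 0.06 0;0.3 -0.11 0 0.06 0;0.3 -0.09 0 0.07 0;0.3 -0.09 0 0.08 0;0.3 -0.07 0 0.08 0;0.3 -0.07 0 0.09 0;0.3 0 0 0 0;0.3 0 0 0 0"
}}

```text
clock: 16.27
tool_pos: [0.4458, 0.332, 0.3204]
eef_rot: [[0.672, 0.74, -0.001], [0.74, -0.672, -0.001], [-0.001, -0.0, -1.0]]
contact_force: [-0.9, 0.9, 1.8]
gripper_width: 0.0398
grip_force: 5.0
```

```bash
cat > tilt.py <<'E'
from st import *
c=ctrl.get_calibration("wrist");p,d=ctrl.get_image("wrist");cv2.imwrite("pics/tmp.png",p)
P,uv=cloud(c,d,np.ones(d.shape,bool));L=(P-C)@U-l; H=hsv(p)[uv[:,1],uv[:,0]]
k=(H[:,1]<60)&(H[:,2]>120)&(abs(L[:,1])<.019)&(np.hypot(L[:,0],L[:,2])<.045)&(L[:,2]>-.03)
q=L[k];print(k.sum())
b=np.round(q[:,0]/.003)
print([(round(i*3),round(float(np.median(q[b==i,2]))*1000,1),int((b==i).sum())) for i in np.unique(b)])
k=(H[:,0]<22)&(H[:,1]>150)&(abs(L[:,1])<.022)&(np.linalg.norm(L,axis=1)<.06)&(L[:,2]>-.005)
print('cone mean',L[k].mean(0).round(4),'top',L[k][np.argmax(L[k]@n)].round(3))
E
python3 tilt.py; python3 - <<'E'
from bench import ctrl
import cv2
p,d=ctrl.get_image("scene")
cv2.imwrite("pics/s2.png",cv2.resize(p[130:250,190:350],(800,600),interpolation=2))
E
```

```text
t 16.2667 grasp local [-0.0555  0.0014  0.1404] along n 0.0459 e -0.0015 y -0.0001 F local [0.1 1.3 1.8] w 0.039847293738980945 5.000022500753403
8126
[(3, 19.2, 48), (6, 20.5, 104), (9, 21.8, 186), (12, 23.3, 418), (15, 23.1, 1043), (18, 18.5, 1530), (21, 11.9, 1150), (24, 5.9, 1027), (27, -0.8, 992), (30, -8.9, 1368), (33, -27.8, 260)]
cone mean [ 0.0019 -0.0002  0.0342] top [-0.004  0.     0.048]
```

View pics/s2.png

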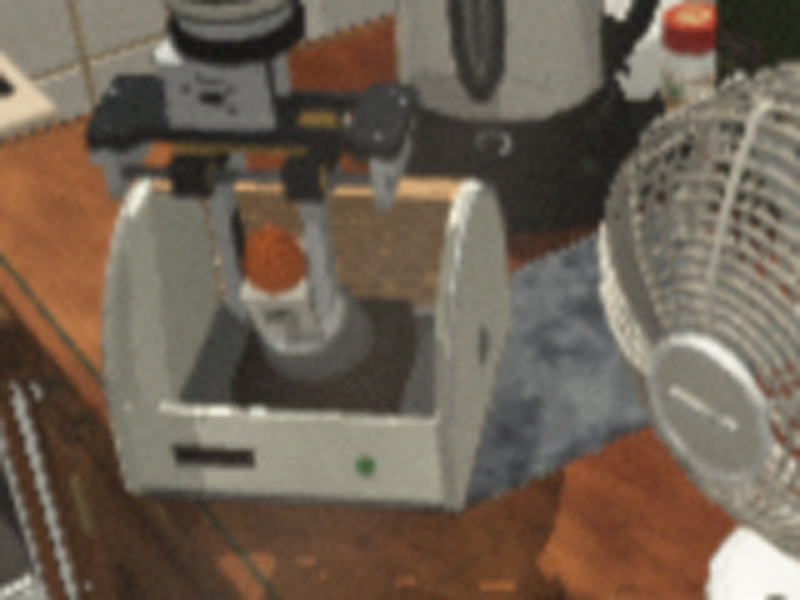

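Emit:
{"fn": "move_arm", "kwargs": {
  "steps": "0.3 0.04 0 0.05 0;0.3 0.04 0 0.05 0;0.3 0.04 0 0.05 0;0.3 0.03 0 0.05 0;0.3 0 0 0 0;0.3 0 0 0 0",
  "grip_force": 6
}}

```text
clock: 16.87
tool_pos: [0.4486, 0.335, 0.3153]
eef_rot: [[0.672, 0.741, -0.001], [0.74, -0.672, -0.0], [-0.001, -0.0, -1.0]]
contact_force: [0.6, 0.7, -0.8]
gripper_width: 0.0402
grip_force: 6.0
```

```bash
python3 tilt.py
```

```text
t 16.8667 grasp local [-0.0513  0.0014  0.1353] along n 0.0392 e -0.0009 y -0.0001 F local [ 0.9  0.  -0.8] w 0.0401502475029473 5.999806635081768
9347
[(0, 16.5, 1), (3, 19.1, 44), (6, 20.5, 106), (9, 21.9, 185), (12, 23.1, 404), (15, 23.1, 1061), (18, 18.4, 1527), (21, 11.8, 1143), (24, 5.9, 1031), (27, -0.9, 1040), (30, -9.4, 1564), (33, -24.2, 548), (36, -22.4, 470), (39, -20.7, 220), (42, -18.7, 3)]
cone mean [ 0.0019 -0.0002  0.0342] top [-0.004  0.     0.048]
```

Emit:
{"fn": "move_arm", "kwargs": {
  "steps": "0.3 0.03 0 0.04 0;0.3 0.03 0 0.04 0;0.3 0.03 0 0.04 0;0.3 0 0 0 0;0.3 0 0 0 0",
  "grip_force": 6
}}

```text
clock: 17.33
tool_pos: [0.4498, 0.3363, 0.3137]
eef_rot: [[0.672, 0.74, -0.001], [0.74, -0.672, -0.001], [-0.001, 0.0, -1.0]]
contact_force: [-3.2, -2.9, 4.9]
gripper_width: 0.0401
grip_force: 6.0
```

```bash
python3 tilt.py
```

```text
t 17.3333 grasp local [-0.0497  0.0014  0.1337] along n 0.037 e -0.0006 y -0.0001 F local [-4.3  0.5  4.9] w 0.0400537394484851 5.999967344105244
9188
[(3, 19.6, 50), (6, 20.9, 121), (9, 22.2, 196), (12, 23.5, 461), (15, 23.0, 1135), (18, 17.8, 1534), (21, 10.6, 1158), (24, 4.2, 1089), (27, -2.6, 1057), (30, -10.4, 1430), (33, -21.7, 459), (36, -19.8, 389), (39, -18.2, 83), (42, -16.5, 26)]
cone mean [ 0.0018 -0.0001  0.0344] top [-0.004  0.     0.048]
```

Emit:
{"fn": "move_arm", "kwargs": {
  "steps": "0.3 -0.04 0 0.025 0;0.3 -0.04 0 0.025 0;0.3 -0.04 0 0.03 0;0.3 0 0 0 0;0.3 0 0 0 0",
  "grip_force": 5
}}

```text
clock: 17.8
tool_pos: [0.4486, 0.3351, 0.3133]
eef_rot: [[0.672, 0.741, 0.005], [0.741, -0.672, 0.004], [0.006, 0.001, -1.0]]
contact_force: [-1.1, -0.1, 5.8]
gripper_width: 0.0398
grip_force: 5.0
```

```bash
cat >> tilt.py <<'E'
# side face (+x) and top face lines, fitted
def fit(x0,x1):
    m=np.zeros(len(q),bool)
    m=(q[:,0]>x0)&(q[:,0]<x1); v=cv2.fitLine(np.float32(q[m][:,[0,2]]*1000),cv2.DIST_HUBER,0,.01,.01).ravel(); 
    return np.degrees(np.arctan2(v[1],v[0])),v
A,v=fit(.018,.029); B,w=fit(.003,.011)
print('side angle',A,'-> tilt',(90+A if A<0 else A-90),'top tilt',B)
for th in (np.radians(90+A if A<0 else A-90),):
    print('side dist',v[2]*np.cos(th)+v[3]*np.sin(th),'top dist',-w[2]*np.sin(th)+w[3]*np.cos(th))
E
python3 tilt.py
```

```text
t 17.8 grasp local [-0.05    0.0014  0.1333] along n 0.0368 e -0.001 y -0.0001 F local [-0.8  0.7  5.8] w 0.039792520119679396 4.999984614551067
9269
[(0, 17.7, 2), (3, 19.9, 64), (6, 21.1, 116), (9, 22.5, 211), (12, 23.9, 485), (15, 23.2, 1212), (18, 17.8, 1486), (21, 10.7, 1138), (24, 4.6, 1060), (27, -1.7, 1027), (30, -9.9, 1461), (33, -21.6, 456), (36, -19.6, 422), (39, -18.2, 98), (42, -16.5, 31)]
cone mean [ 0.0016 -0.0002  0.0345] top [-0.02   0.001  0.05 ]
side angle -66.33061 -> tilt 23.669388 top tilt 25.747856
side dist 23.786762 top dist 16.961771
```

Emit:
{"fn": "move_arm", "kwargs": {
  "steps": "0.3 -0.04 0 0.015 0;0.3 -0.05 0 0.015 0;0.3 -0.05 0 0.02 0;0.3 -0.04 0 0.02 0;0.3 0 0 0 0;0.3 0 0 0 0",
  "grip_force": 5
}}

```text
clock: 18.35
tool_pos: [0.4459, 0.3321, 0.3107]
eef_rot: [[0.672, 0.741, 0.006], [0.741, -0.672, 0.005], [0.008, 0.001, -1.0]]
contact_force: [2.2, 4.2, 4.8]
gripper_width: 0.0401
grip_force: 5.0
```

```bash
python3 tilt.py
```

```text
t 18.35 grasp local [-0.0538  0.0013  0.1307] along n 0.0369 e -0.0056 y -0.0002 F local [4.6 1.2 4.8] w 0.04010567986969833 4.99978132545948
9905
[(3, 20.7, 20), (6, 22.0, 91), (9, 23.7, 147), (12, 25.2, 301), (15, 26.0, 863), (18, 23.1, 1432), (21, 17.9, 1296), (24, 11.8, 1154), (27, 6.1, 991), (30, 1.0, 860), (33, -6.3, 1495), (36, -19.2, 607), (39, -17.4, 503), (42, -15.9, 145)]
cone mean [ 0.0025 -0.0001  0.0357] top [-0.02  0.    0.05]
side angle -62.528915 -> tilt 27.471085 top tilt 30.332497
side dist 26.830585 top dist 16.689972
```

Emit:
{"fn": "move_arm", "kwargs": {
  "steps": "0.7 0 0 0 0;0.7 0 0 0 0;0.7 0 0 0 0;0.7 0 0 0 0;0.7 0 0 0 0;0.7 0 0 0 0"
}}

```text
clock: 18.9
tool_pos: [0.4449, 0.331, 0.3084]
eef_rot: [[0.672, 0.74, -0.001], [0.74, -0.672, -0.001], [-0.001, -0.0, -1.0]]
contact_force: [0.9, 0.4, 0.6]
gripper_width: 0.0655
grip_force: 0.0
```

```bash
python3 tilt.py
```

```text
t 18.9 grasp local [-0.0568  0.0014  0.1284] along n 0.0368 e -0.0095 y -0.0001 F local [ 0.9 -0.4  0.6] w 0.06551087191474009 0.0
9369
[(9, 24.5, 26), (12, 25.7, 102), (15, 27.0, 179), (18, 28.4, 320), (21, 29.0, 890), (24, 25.9, 1605), (27, 19.7, 1369), (30, 12.9, 1170), (33, 5.8, 1086), (36, -2.6, 1449), (39, -16.6, 839), (42, -15.5, 334)]
cone mean [ 0.0083 -0.0003  0.0408] top [0.001 0.    0.055]
side angle -63.14737 -> tilt 26.85263 top tilt 39.366497
side dist 32.72145 top dist 17.347721
```

Emit:
{"fn": "move_arm", "kwargs": {
  "steps": "0.7 0.19 0 -0.18 0;0.7 0.18 0 -0.17 0;0.7 0 0 0 0;0.3 0 0 0 0;0.3 0 0 0 0;0.3 0 0 0 0;0.3 0 0 0 0;0.3 0 0 0 0;0.3 -0.045 0 -0.065 0;0.3 -0.045 0 -0.065 0;0.3 0 0 0 0;0.3 0 0 0 0",
  "grip_force": 25
}}

```text
clock: 19.95
tool_pos: [0.4496, 0.3362, 0.321]
eef_rot: [[0.672, 0.741, -0.0], [0.741, -0.672, -0.0], [-0.0, -0.0, -1.0]]
contact_force: [-0.0, -0.3, -1.1]
gripper_width: 0.04
grip_force: 25.0
```

```bash
sed -i 's/^A,v=fit.*/zt=q[(q[:,2]>.012)]; xm=zt[np.argmax(zt[:,2]*.9+zt[:,0]*.4),0]; print("corner x",xm); A,v=fit(xm+.003,xm+.013); B,w=fit(xm-.013,xm-.003)/' tilt.py; python3 tilt.py
```

```text
t 19.95 grasp local [-0.0496  0.0014  0.141 ] along n 0.0429 e 0.0037 y -0.0001 F local [-0.2 -0.2 -1.1] w 0.0399564681530627 24.997285455465317
8085
[(0, 15.3, 31), (3, 17.0, 94), (6, 18.2, 173), (9, 19.6, 303), (12, 19.8, 889), (15, 15.8, 1455), (18, 9.4, 1214), (21, 2.6, 1061), (24, -4.3, 963), (27, -12.1, 1158), (30, -16.2, 150), (33, -28.9, 392), (36, -27.1, 202)]
cone mean [-0.0005 -0.0002  0.0309] top [-0.006 -0.     0.045]
corner x 0.013353408677390856
side angle -67.67246 -> tilt 22.327538 top tilt 24.214483
side dist 20.192265 top dist 14.486519
```

Emit:
{"fn": "move_arm", "kwargs": {
  "steps": "0.3 0 0 0 0;0.3 -0.04 0 0.02 0;0.3 -0.04 0 0.02 0;0.3 -0.04 0 0.02 0;0.3 -0.04 0 0.02 0;0.3 -0.035 0 0.026 0;0.3 0 0 0 0;0.3 0 0 0 0",
  "grip_force": 5
}}

```text
clock: 20.67
tool_pos: [0.4465, 0.3327, 0.3183]
eef_rot: [[0.672, 0.74, 0.0], [0.74, -0.672, 0.0], [0.0, -0.0, -1.0]]
contact_force: [1.9, 2.2, -0.5]
gripper_width: 0.0403
grip_force: 5.0
```

```bash
python3 tilt.py
```

```text
t 20.6667 grasp local [-0.0542  0.0014  0.1383] along n 0.0434 e -0.0016 y -0.0001 F local [ 2.9  0.  -0.5] w 0.040336103399480995 4.99994583427906
8819
[(0, 15.6, 22), (3, 17.2, 83), (6, 18.8, 141), (9, 20.5, 293), (12, 21.2, 846), (15, 18.3, 1325), (18, 13.4, 1173), (21, 8.0, 1022), (24, 3.0, 927), (27, -1.5, 840), (30, -7.5, 1160), (33, -12.9, 884), (36, -27.6, 103)]
cone mean [-0.0011 -0.0002  0.0303] top [-0.009 -0.001  0.042]
corner x 0.012899168883045445
side angle -60.106693 -> tilt 29.893307 top tilt 31.24266
side dist 22.27698 top dist 13.1958885
```

Emit:
{"fn": "move_arm", "kwargs": {
  "steps": "0.3 -0.04 0 0.025 0;0.3 -0.04 0 0.025 0;0.3 -0.04 0 0.025 0;0.3 0 0 0 0;0.3 0 0 0 0",
  "grip_force": 5
}}

```text
clock: 21.13
tool_pos: [0.4445, 0.3306, 0.3166]
eef_rot: [[0.672, 0.741, 0.001], [0.741, -0.672, 0.001], [0.001, 0.0, -1.0]]
contact_force: [2.8, 3.5, 0.4]
gripper_width: 0.0395
grip_force: 5.0
```

```bash
python3 tilt.py
```

```text
t 21.1333 grasp local [-0.057   0.0014  0.1366] along n 0.0436 e -0.0049 y -0.0001 F local [4.5 0.3 0.4] w 0.03952291042671584 4.999924264848232
9098
[(0, 15.1, 13), (3, 17.0, 63), (6, 19.1, 119), (9, 21.2, 257), (12, 22.2, 816), (15, 19.8, 1277), (18, 15.4, 1219), (21, 10.9, 913), (24, 7.3, 898), (27, 2.4, 985), (30, -2.0, 818), (33, -7.1, 1275), (36, -9.9, 445)]
cone mean [-0.0012 -0.0002  0.03  ] top [-0.003 -0.02   0.046]
corner x 0.012378182066277978
side angle -55.991703 -> tilt 34.008297 top tilt 36.131424
side dist 23.624508 top dist 12.356409
```

Emit:
{"fn": "move_arm", "kwargs": {
  "steps": "0.3 0.03 0 -0.02 0;0.3 0 0 0 0;0.3 0 0 0 0;0.3 0.046 0 0.066 0;0.3 0.046 0 0.066 0;0.3 0.046 0 0.066 0;0.3 0.046 0 0.066 0;0.3 0 0 0 0;0.3 0 0 0 0",
  "grip_force": 45
}}

```text
clock: 21.93
tool_pos: [0.4477, 0.3337, 0.3113]
eef_rot: [[0.672, 0.74, -0.001], [0.74, -0.672, -0.002], [-0.002, 0.001, -1.0]]
contact_force: [-1.7, -1.9, 4.8]
gripper_width: 0.0403
grip_force: 45.0
```

```bash
python3 tilt.py
```

```text
t 21.9333 grasp local [-0.0532  0.001   0.1313] along n 0.037 e -0.0048 y -0.0005 F local [-2.6  0.   4.8] w 0.04027649035470724 44.99984622001648
9953
[(0, 15.2, 14), (3, 17.1, 63), (6, 19.2, 126), (9, 21.1, 258), (12, 22.1, 795), (15, 19.8, 1273), (18, 15.4, 1230), (21, 10.7, 925), (24, 7.1, 889), (27, 2.3, 1005), (30, -2.5, 742), (33, -7.2, 1246), (36, -19.0, 759), (39, -17.7, 443), (42, -15.7, 185)]
cone mean [-0.0012 -0.0001  0.0299] top [-0.009 -0.     0.042]
corner x 0.013701924138733765
side angle -56.430866 -> tilt 33.569134 top tilt 34.870754
side dist 23.604918 top dist 12.433645
```

Emit:
{"fn": "move_arm", "kwargs": {
  "steps": "0.3 0.046 0 0.066 0;0.3 0.046 0 0.066 0;0.3 0.046 0 0.066 0;0.3 0.046 0 0.066 0;0.3 0.03 0 0.04 0;0.3 0 0 0 0;0.3 0 0 0 0",
  "grip_force": 45
}}

```text
clock: 22.57
tool_pos: [0.4505, 0.3373, 0.3058]
eef_rot: [[0.672, 0.74, -0.003], [0.74, -0.672, -0.004], [-0.005, 0.0, -1.0]]
contact_force: [-9.9, -9.1, 17.6]
gripper_width: 0.0395
grip_force: 45.0
```

```bash
python3 tilt.py
```

```text
t 22.5667 grasp local [-0.0491  0.0014  0.1258] along n 0.0302 e -0.0047 y -0.0001 F local [-13.3   1.2  17.6] w 0.039498498561858976 44.99990701675415
9519
[(0, 15.4, 14), (3, 17.1, 57), (6, 18.9, 133), (9, 21.1, 267), (12, 22.1, 796), (15, 19.6, 1279), (18, 15.4, 1226), (21, 10.6, 938), (24, 7.0, 891), (27, 2.2, 1007), (30, -2.6, 743), (33, -6.5, 926), (36, -10.6, 581), (39, -9.4, 363), (42, -7.8, 284), (45, -9.3, 14)]
cone mean [-0.0012 -0.0001  0.0299] top [-0.009 -0.001  0.041]
corner x 0.01311251380423717
side angle -56.519558 -> tilt 33.480442 top tilt 35.298164
side dist 23.572882 top dist 12.455035
```

Emit:
{"fn": "move_arm", "kwargs": {
  "steps": "0.3 0.04 0 0.06 0;0.3 0.04 0 0.06 0;0.3 0 0 0 0;0.3 0 0 0 0",
  "grip_force": 55
}}

```text
clock: 22.95
tool_pos: [0.451, 0.3379, 0.3054]
eef_rot: [[0.672, 0.74, -0.005], [0.74, -0.672, -0.006], [-0.008, 0.001, -1.0]]
contact_force: [-16.0, -15.1, 28.2]
gripper_width: 0.0398
grip_force: 55.0
```

```bash
python3 tilt.py
```

```text
t 22.95 grasp local [-0.0488  0.0014  0.1254] along n 0.0297 e -0.0046 y -0.0001 F local [-21.9   1.7  28.2] w 0.039812029586945005 54.99922066926956
9644
[(0, 15.4, 20), (3, 17.7, 71), (6, 19.5, 136), (9, 21.7, 310), (12, 22.2, 909), (15, 19.4, 1295), (18, 15.0, 1194), (21, 10.4, 943), (24, 6.7, 909), (27, 2.1, 1035), (30, -2.9, 752), (33, -6.8, 926), (36, -10.5, 509), (39, -8.8, 378), (42, -7.4, 250), (45, -9.4, 7)]
cone mean [-0.0014 -0.0001  0.03  ] top [-0.009  0.     0.041]
corner x 0.013540787146362025
side angle -56.123753 -> tilt 33.876247 top tilt 34.467842
side dist 23.393732 top dist 12.826271
```

Emit:
{"fn": "move_arm", "kwargs": {
  "steps": "0.3 -0.05 0 -0.06 0;0.3 -0.03 0 -0.05 0;0.3 0 0 0 0;0.7 0 0 0 0;0.7 0 0 0 0;0.7 0 0 0 0;0.7 0 0 0 0;0.7 0 0 0 0;0.7 0 0 -0.4 0;0.7 0 0 -1 0;0.7 0 0 -1 0;0.7 0 0 -1 0;0.7 0 0 -1 0;0.7 0 0 -0.5 0;0.7 0 0 0 0;0.7 0 0 0 0"
}}

```text
clock: 24.33
tool_pos: [0.4517, 0.3384, 0.4253]
eef_rot: [[0.672, 0.741, 0.001], [0.741, -0.672, 0.001], [0.001, 0.0, -1.0]]
contact_force: [0.2, 0.0, -0.5]
gripper_width: 0.0661
grip_force: 0.0
```

```bash
python3 - <<'E'
from st import *
c=ctrl.get_calibration("wrist");p,d=ctrl.get_image("wrist");cv2.imwrite("pics/w9.png",p)
P,uv=cloud(c,d,np.ones(d.shape,bool));L=(P-C)@U-[-.028,.0015,.1037]
s_=L@n;e=L@ex;H=hsv(p)[uv[:,1],uv[:,0]]
k=(H[:,1]<60)&(H[:,2]>120)&(abs(L[:,1])<.03)&(abs(e)<.03)&(s_>.036)&(s_<.048)
print('hub top n',np.percentile(s_[k],[5,50,95]).round(4),k.sum(),'e/y',np.percentile(e[k],[1,99]).round(4),np.percentile(L[k,1],[1,99]).round(4),'slope ds/de',np.polyfit(e[k],s_[k],1)[0])
E
```

```text
t 24.3333 grasp local [-0.0464  0.0014  0.2453] along n 0.1265 e 0.0662 y -0.0001 F local [ 0.1 -0.1 -0.5] w 0.06612009440242977 0.0
hub top n [0.0367 0.0411 0.0427] 847 e/y [-0.0061  0.0197] [-0.0197  0.0197] slope ds/de -0.167029677119348
```

View pics/w9.png

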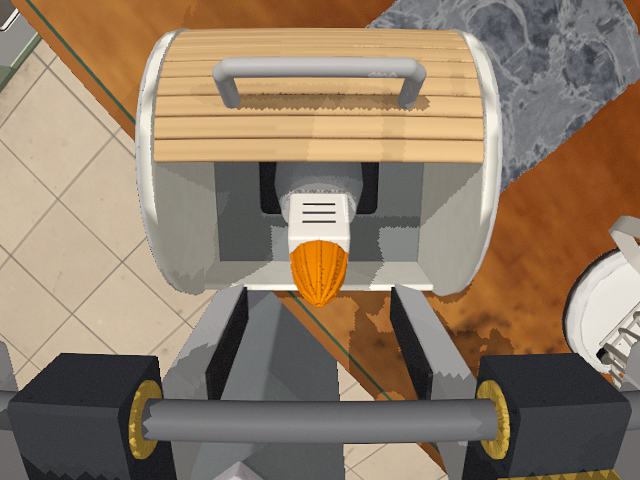

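The cover is open (bar at (318,68)), and the reamer sits on the slanted drive at (318,240) with the fingers clear. I'll check its angle from the side and top faces.

```bash
python3 - <<'E'
from st import *
c=ctrl.get_calibration("wrist");p,d=ctrl.get_image("wrist")
P,uv=cloud(c,d,np.ones(d.shape,bool));L=(P-C)@U-[-.028,.0015,.1037]
s_=L@n;e=L@ex;H=hsv(p)[uv[:,1],uv[:,0]]
w=(H[:,1]<60)&(abs(L[:,1])<.017)
k=w&(s_>.039)&(s_<.045)&(abs(e)<.018);print('top n',np.median(s_[k]).round(4),'angle',np.polyfit(e[k],s_[k],1)[0].round(3),k.sum())
k=w&(s_>.006)&(s_<.038)&(abs(e-.02)<.005);print('side e',np.median(e[k]).round(4),'angle',np.polyfit(s_[k],e[k],1)[0].round(3),k.sum())
k=(s_>-.006)&(s_<.004)&(e>.022)&(e<.027)&(abs(L[:,1])<.012);print('flange n',np.median(s_[k]).round(4),k.sum())
E
```

```text
t 24.3833 grasp local [-0.047   0.0015  0.2437] along n 0.1256 e 0.0647 y 0.0 F local [ 0.2  0.4 -0. ] w 0.06565565846761379 0.0
top n 0.0419 angle -0.141 310
side e 0.0186 angle -0.002 1804
flange n -0.0014 361
```

```bash
python3 -c "
from bench import ctrl
print(ctrl.close_job())"
```

```text
the job is handed in; nothing more can be done
None
```

I rolled the cover fully back, and the reamer now sits pushed to its stop on the slanted drive, aligned and released. I handed the job in at about 24 s. I never read the ball click directly: pushing at about 36 N no longer moved the hub. I kept the hand clear of the grater, cup and timer throughout.

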